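Reset the tripped microscope-lamp breaker

TASK

One of the three breakers on the microscopes' lamp supply has tripped: its lever stands part way, neither on nor off. Reset it: push that lever fully off, right to its stop towards the white disc, and then throw it fully on, to its stop towards the green bar. Leave the other two levers (one on, one off) and the things around the supply as they are.

Things in the scene. Friction and masses are not known exactly. Their poses are not given: they have to be found in the camera images.
- supply: Cream lamp power supply standing on the bench, fixed, 240 (x) x 340 (y) x 70 mm high; origin at the centre of its underside, z up. The three breakers stand in a row along its y on its flat top (70 mm above the bench), 100 mm apart, in any order, all facing the same way as the supply. Its x axis is the direction from off to on.
- breaker_a: Fixed grey breaker block, 160 (x) x 70 (y) x 50 mm high, carrying lever_a; origin at the centre of its underside, 70 mm above the bench, z up. Flat top face at 50 mm above the origin, with a white disc at its off end (-x) and a green bar at its on end (+x). The lever turns about an axis along the block's y that passes 40 mm above the origin.
- breaker_b: Fixed grey breaker block, 160 (x) x 70 (y) x 50 mm high, carrying lever_b; origin at the centre of its underside, 70 mm above the bench, z up. Flat top face at 50 mm above the origin, with a white disc at its off end (-x) and a green bar at its on end (+x). The lever turns about an axis along the block's y that passes 40 mm above the origin.
- breaker_c: Fixed grey breaker block, 160 (x) x 70 (y) x 50 mm high, carrying lever_c; origin at the centre of its underside, 70 mm above the bench, z up. Flat top face at 50 mm above the origin, with a white disc at its off end (-x) and a green bar at its on end (+x). The lever turns about an axis along the block's y that passes 40 mm above the origin.
- lever_a (a joint): Lever of breaker_a, TRIPPED: it starts part way, joint 0.35 to 0.55. 0 = fully off (stop; leaning 0.45 rad from upright towards the white disc, block -x), 0.45 = upright, 0.9 = fully on (stop; leaning 0.45 rad towards the green bar, block +x). Stiff, no spring, stays where left; turning takes 0.16 N m, about 3 N pushed 60 mm from the axis.
- lever_a_tip (a point): Middle of the end face of lever_a's orange head, 85 mm from the lever's axis. The lever is a flat paddle: black stem 14 mm thick (along the swing) x 28 mm wide, orange head 18 x 36 mm over the last 30 mm. It moves on an arc, 8 mm higher at upright than at the stops; rubbery fingers that push a lever leaning towards them drag on it unless they rise with it.
- lever_b (a joint): Lever of breaker_b, starts fully on (0.86 to 0.9) and must stay there. 0 = fully off (stop; leaning 0.45 rad from upright towards the white disc, block -x), 0.45 = upright, 0.9 = fully on (stop; leaning 0.45 rad towards the green bar, block +x). Stiff, no spring, stays where left; turning takes 0.16 N m, about 3 N pushed 60 mm from the axis.
- lever_b_tip (a point): Middle of the end face of lever_b's orange head, 85 mm from the lever's axis. The lever is a flat paddle: black stem 14 mm thick (along the swing) x 28 mm wide, orange head 18 x 36 mm over the last 30 mm. It moves on an arc, 8 mm higher at upright than at the stops; rubbery fingers that push a lever leaning towards them drag on it unless they rise with it.
- lever_c (a joint): Lever of breaker_c, starts fully off (0 to 0.04), switched off on purpose, and must stay there. 0 = fully off (stop; leaning 0.45 rad from upright towards the white disc, block -x), 0.45 = upright, 0.9 = fully on (stop; leaning 0.45 rad towards the green bar, block +x). Stiff, no spring, stays where left; turning takes 0.16 N m, about 3 N pushed 60 mm from the axis.
- lever_c_tip (a point): Middle of the end face of lever_c's orange head, 85 mm from the lever's axis. The lever is a flat paddle: black stem 14 mm thick (along the swing) x 28 mm wide, orange head 18 x 36 mm over the last 30 mm. It moves on an arc, 8 mm higher at upright than at the stops; rubbery fingers that push a lever leaning towards them drag on it unless they rise with it.
- dishes: Stack of three pale round culture dishes, 88 mm across, 42 mm high, loose, a bystander beside the supply; origin at its underside.
- lens_can: Black objective-lens can with aluminium cap, 55 mm across, 66 mm high, loose, a bystander beside the supply; origin at its underside.
- tip_box: Blue box with pale lid, 122 x 87 x 75 mm, loose, a bystander beside the supply; origin at its underside.

How it is judged (in metres and radians):
On the way, in this order (a step that is already met when the one before it is completed fails the run):
1. the tripped lever is pushed fully off, within 0.08 rad of its off stop (value of joint lever_a below 0.08 rad), for 0.2 s.
2. the same lever is then thrown fully on, within 0.08 rad of its on stop (value of joint lever_a above 0.82 rad), for 0.2 s.
At the end, for the whole second after the job is handed in: The tripped lever (lever_a), having been fully off, stands at rest fully on: joint above 0.82 rad (stop at 0.9). lever_b is still on (above 0.78) and lever_c still off (below 0.12) (value of joint lever_a above 0.82 rad and velocity of joint lever_a between -0.05 and 0.05 rad/s and value of joint lever_b above 0.78 rad and value of joint lever_c below 0.12 rad); the robot touches nothing.
It fails at once if the lever that was on is moved off its place (below 0.78 rad) (value of joint lever_b below 0.78 rad).
It fails at once if the lever that was off is moved (above 0.12 rad) (value of joint lever_c above 0.12 rad).
It fails at once if a thing beside the supply (dishes, lens can, tip box) is moved by more than 30 mm (distance of any of dishes, lens_can, tip_box from where it was at the start of the episode above 0.03 m).
It also fails if it takes over 40 s, if anything falls off the work surface, if the arm or the gripper's body presses on something with over 40 N, if the wrist force passes 120 N, or if a joint passes its speed limit or range.

ROBOT

A 6-joint arm with a two-finger parallel gripper is mounted at the origin on the work surface. World frame = base frame: x ahead of the robot, y to its left, z up, the work surface at z = 0. Lengths are in mm, angles in rad, forces in N, time in s.
With the tool pointing down it reaches from about 400 to 825 mm from the base axis. Payload 7 kg.
Tool frame: the origin (TCP) lies midway between the tips of the shut fingers; the grasp point (between the pads) lies behind it (grip_depth is the x of the grasp point in the tool frame, in mm); x points along the fingers, z is the direction in which the jaws open and shut, and the axes are right-handed (so a half turn about x gives the same grasp; the last joint's range is limited). The gripper opens to 85 mm and grips with 20 to 120 N. Pads are 22 mm wide; open, the fingers measure 114 mm over their backs; the gripper's body (76 mm by 85 mm) begins 54 mm behind the grasp point. The pads swing forward as they close: fully open they stand 13 mm farther back than shut.
Start: joints at [1.551, 0.359, 0.012, 0, -1.224, -0.288], TCP at [204.509, 643.251, 231.302] pointing down, gripper open.
Joint ranges: [-3.07, 3.07], [-1.43, 2.12], [-1.02, 1.25], [-3.03, 1.67], [-3.05, -0], [-3.03, 3.03]. Speed limits (rad/s): [2.39, 2.39, 3.01, 3.14, 3.14, 3.14].

INTERFACE

Orientations are given as a unit quaternion [x, y, z, w].
In Python, from bench import * gives the robot as it stands.
- The arm moves only by the tool send_rows, never from a script. Its argument "targets" is a list of rows, each a list of 3 entries, a list of its own where there are three numbers: the shift along the world's x, y, z each as a share of 0.5 m, from -1 to 1, then the turn, a rotation vector about the world's x, y, z each as a share of 90 degrees, from -1 to 1, then the opening, from -1 (shut) to 1 (fully open). A call has 1 to 12 rows; each row is the pose to reach, as a shift and turn from the pose commanded when the call began; what a row does not reach only later rows make up. A row lasts 1/10 s, in which the tool goes at most 50 mm and 8.59 degrees, less where a joint would pass 70% of its speed; a pose out of reach is approached as far as the arm can. A call with a number of a shift or a turn outside -1 to 1 is refused whole. A call with a gripper value outside its range is refused whole. The fingers move at their own pace and stop on an object; "newtons" is the grip in N (left out, the last holds). Time passes only in rows, so rows that repeat a pose let the fingers close. It gives the time, the measured TCP pose, the force and the opening at its end, in the units of the state.
- read_state(): the state, without advancing time (a new reading comes with each control period).
- capture(name): name is "scene" or "top" or "wrist"; returns the picture (400x640x3 uint8, red, green, blue); there is no depth.
- camera_model(name): a dict with "camera_matrix" (3x3 intrinsics, pixels), "dist_coeffs" ([k1, k2, p1, p2, k3] as OpenCV has them; the pictures are not rectified), "R" (3x3) and "t" (3): a world point X has camera coordinates R X + t. Camera axes: x right, y down, z forward; pixel columns grow to the right and rows downward; lengths in mm; the calibration is good to about 2 mm. A picture is of the moment at which its call begins: read the wrist's pose just before it. camera_model takes no time and is no camera call; for the wrist camera it gives the pose at the moment of the call.
- job_done(): hands the job in, once; it reports no verdict.
The state is a dict: "time_s": time; "qpos": joint angles; "qd": joint speeds; "joint_torque": joint torques, N m; "ee_pos": TCP position; "eef_rot": TCP orientation; "ft_force": force on the tool from outside, world axes, zero at the start; "wrist_torque": the same for the moment, N m; "gripper_width": opening from 0.0 (shut) to 1.0 (fully open).
Only numpy, scipy, OpenCV 4.12 (cv2) and the standard library are available. Lean on these libraries where they do the work, as an engineer would, in place of code of your own. Each camera call takes 0.05 s, during which the arm holds its last target.

## Working session

There is one attempt and no reset: what is moved stays moved. The work goes in short steps, Python scripts to look and compute and a tool call to move; the robot and the scene stay as the last step left them, time stands still between calls to the robot, and variables do not carry over. Pictures are saved under pics/ and viewed, and the job is handed in when it is done.

Besides the shell and the picture viewer there is one more tool, called after "Emit:" as name(argument=value, ...), one argument or row to a line, values as JSON. send_rows: Moves the arm, as the interface text tells. Shift numbers are shares of 0.5 m and turn numbers shares of 90 degrees, none past 1 either way. Its arguments: {"type":"object","properties":{"targets":{"type":"array"},"newtons":{"type":"number"}},"required":["targets"]}

```bash
mkdir -p pics; ls
python3 - <<'E'
from bench import *
import cv2
print(read_state())
for n in ("scene","top"):
    im=capture(n); cv2.imwrite(f"pics/{n}0.png",im[:,:,::-1]); print(camera_model(n))
E
```

```text
pics
{'time_s': 0.0, 'qpos': array([ 1.55114085e+00,  3.59396027e-01,  1.10800989e-02, -3.53056284e-04,
       -1.22410885e+00, -2.88104056e-01]), 'qd': array([-0.00017837, -0.00056846, -0.00075482, -0.00015946, -0.00114855,
        0.00149121]), 'joint_torque': array([-4.28638386e-04, -5.83316302e+01,  2.93421525e+01,  6.93700969e+00,
       -6.06679445e-03,  6.98606527e-06]), 'ee_pos': array([204.34973046, 642.82519674, 230.36649431]), 'eef_rot': array([-0.57031111, -0.41703408,  0.57119574, -0.41780767]), 'ft_force': array([-0.06454282,  0.45621276,  0.39456273]), 'wrist_torque': array([0.02804504, 0.03157446, 0.03623605]), 'gripper_width': 0.9976566228641844}
{'camera_matrix': array([[383.75410248,   0.        , 317.30580183],
       [  0.        , 383.75410248, 207.08312618],
       [  0.        ,   0.        ,   1.        ]]), 'dist_coeffs': array([-0.0447233,  0.       ,  0.       ,  0.       ,  0.       ]), 'R': array([[ 0.69885122,  0.71523719,  0.00653749],
       [ 0.47634041, -0.45857038, -0.75020865],
       [-0.53357923,  0.5273983 , -0.66116885]]), 't': array([-426.69877049, -157.52027724, 1222.33918061])}
{'camera_matrix': array([[491.45965488,   0.        , 321.81144967],
       [  0.        , 491.45965488, 205.29139312],
       [  0.        ,   0.        ,   1.        ]]), 'dist_coeffs': array([-0.09875146,  0.        ,  0.        ,  0.        ,  0.        ]), 'R': array([[ 0.08536751, -0.99632923, -0.00635971],
       [-0.97387456, -0.08209205, -0.21172915],
       [ 0.21042986,  0.02426835, -0.97730769]]), 't': array([  -4.93919928,  602.25198339, 1158.16095495])}
```

View pics/scene0.png

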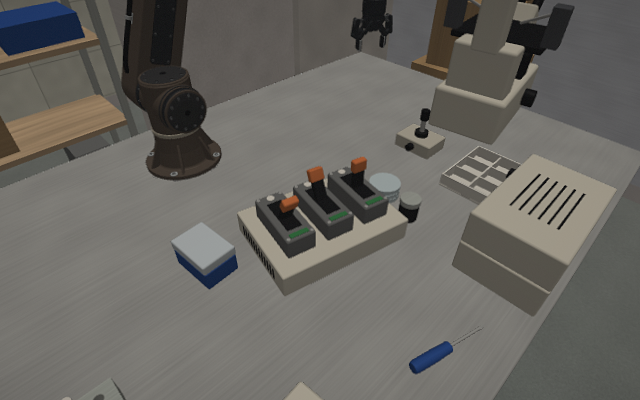

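View pics/top0.png

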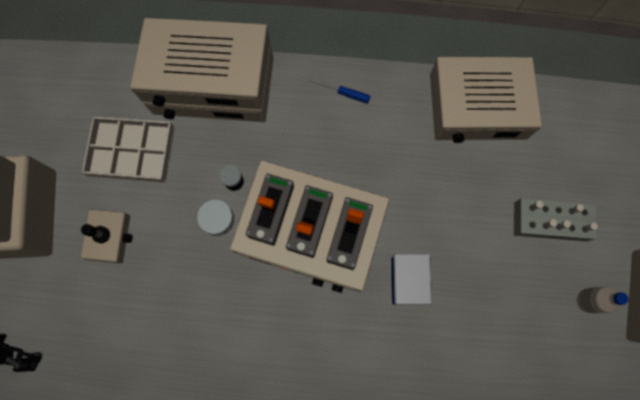

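Run:
```python
import cv2
a=cv2.imread("pics/top0.png")[150:300,220:400]; cv2.imwrite("pics/topz.png",cv2.resize(a,None,fx=4,fy=4,interpolation=cv2.INTER_CUBIC))
a=cv2.imread("pics/scene0.png")[145:300,230:430]; cv2.imwrite("pics/scz.png",cv2.resize(a,None,fx=4,fy=4,interpolation=cv2.INTER_CUBIC)[:600])
```

```text
(no output)
```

View pics/topz.png

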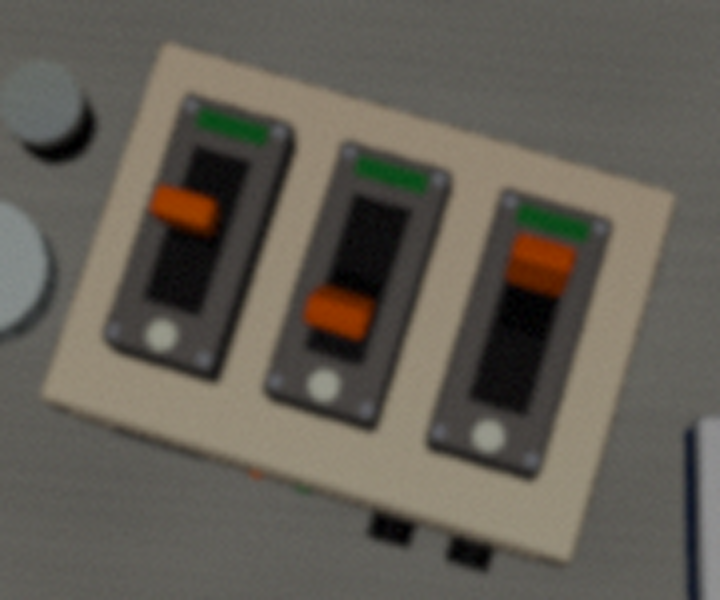

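View pics/scz.png

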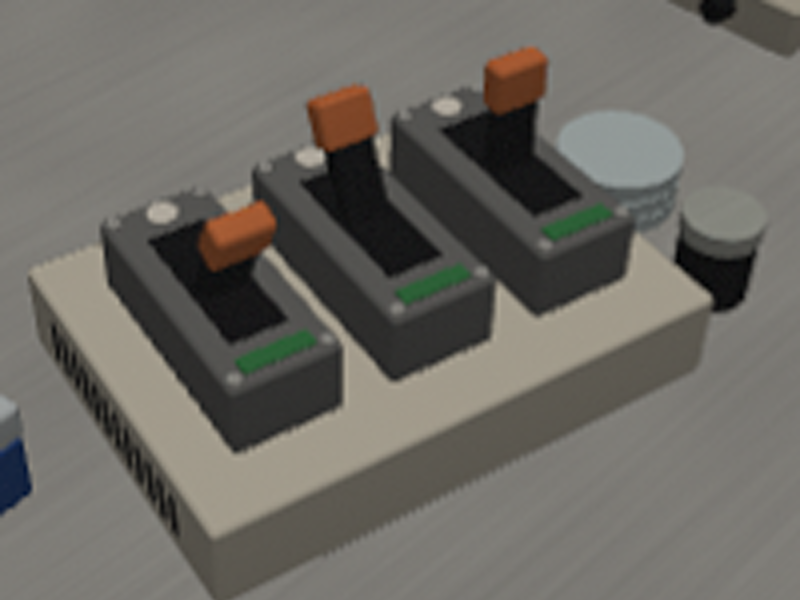

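```bash
cat > h.py <<'E'
from bench import *
import numpy as np, cv2
from scipy.optimize import least_squares
def proj(n,P,cm=None):
    c=cm or camera_model(n); rv,_=cv2.Rodrigues(c["R"])
    return cv2.projectPoints(np.asarray(P,float).reshape(-1,1,3),rv,c["t"],c["camera_matrix"],c["dist_coeffs"])[0].reshape(-1,2)
def W(p,L):
    L=np.asarray(L,float).reshape(-1,3); c,s=np.cos(p[2]),np.sin(p[2])
    return np.c_[p[0]+c*L[:,0]-s*L[:,1],p[1]+s*L[:,0]+c*L[:,1],L[:,2]]
def tip(y,j,r=85): return [r*np.sin(j-.45),y,110+r*np.cos(j-.45)]
E
python3 - <<'E'
from h import *
f=lambda a,o:(np.array(a,float)+.5)/4-.5+np.array(o)
tc=f([(165,42),(676,195),(568,563),(42,400)],(220,150)); td=f([(161,336),(324,386),(488,436)],(220,150)); tg=f([(233,126),(391,173),(551,222)],(220,150))
sc=f([(215,535),(710,298),(32,278)],(230,145)); sd=f([(447,106),(310,157),(162,213)],(230,145)); sg=f([(577,222),(433,285),(276,353)],(230,145))
def model(p):
    cor=[(120,170,70),(120,-170,70),(-120,-170,70),(-120,170,70)]
    d=[(p[3],y,120) for y in (100,0,-100)]; g=[(p[4],y,120) for y in (100,0,-100)]
    return cor,d,g
def res(p):
    cor,d,g=model(p)
    r=[proj("top",W(p,cor))-tc,proj("top",W(p,d))-td,proj("top",W(p,g))-tg,
       proj("scene",W(p,[cor[1],cor[0],cor[2]]))-sc,proj("scene",W(p,d))-sd,proj("scene",W(p,g))-sg]
    return np.vstack(r).ravel()
s=least_squares(res,[550,0,-.25,-65,65],x_scale=[10,10,.1,5,5],loss='soft_l1'); print(s.x); print(res(s.x).reshape(-1,2).round(1).tolist())
np.save("p.npy",s.x)
for nm in ("top","scene"):
    im=cv2.imread(f"pics/{nm}0.png"); o=(220,150) if nm=="top" else (230,145)
    im=cv2.resize(im[o[1]:o[1]+150,o[0]:o[0]+200],None,fx=4,fy=4,interpolation=cv2.INTER_CUBIC)
    for y,j in ((100,.35),(100,.45),(100,.55),(0,0),(-100,.9)):
        q=(proj(nm,W(s.x,[tip(y,j)]))[0]-o+.5)*4-.5
        cv2.circle(im,tuple(int(v) for v in q),2,(255,255,0),-1)
    cv2.imwrite(f"pics/{nm}_fit.png",im)
E
```

```text
[ 5.51196045e+02  7.19635373e+01 -2.13628447e-01 -6.58944903e+01
  6.69429762e+01]
[[-1.0, -0.6], [0.6, -0.6], [0.7, 0.8], [-1.6, -0.1], [0.1, 0.2], [-0.1, 0.2], [-0.1, 0.3], [-0.3, 0.4], [-0.0, 0.5], [0.2, 0.3], [-0.6, 0.8], [1.7, -0.3], [-1.8, -2.5], [-0.1, 0.4], [0.2, 0.5], [0.1, 0.4], [0.2, 0.4], [0.5, 0.2], [0.4, 0.2]]
```

View pics/top_fit.png

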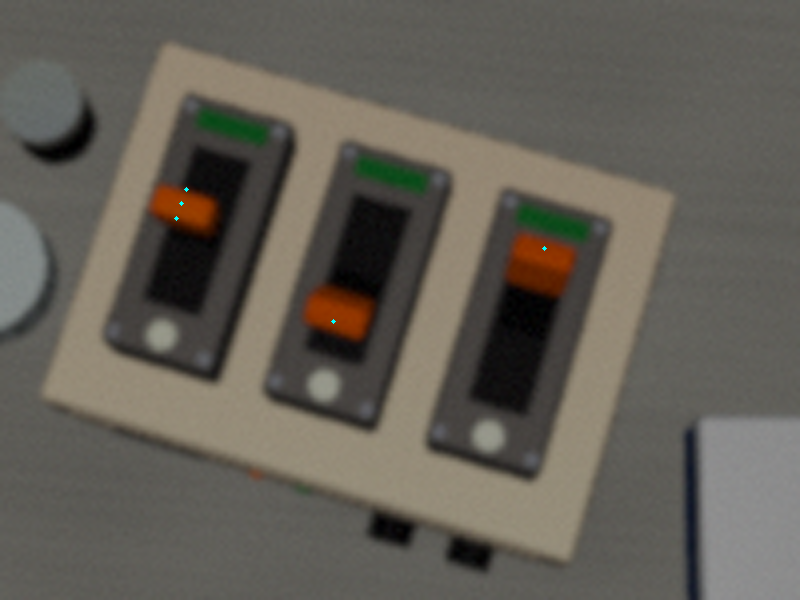

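View pics/scene_fit.png

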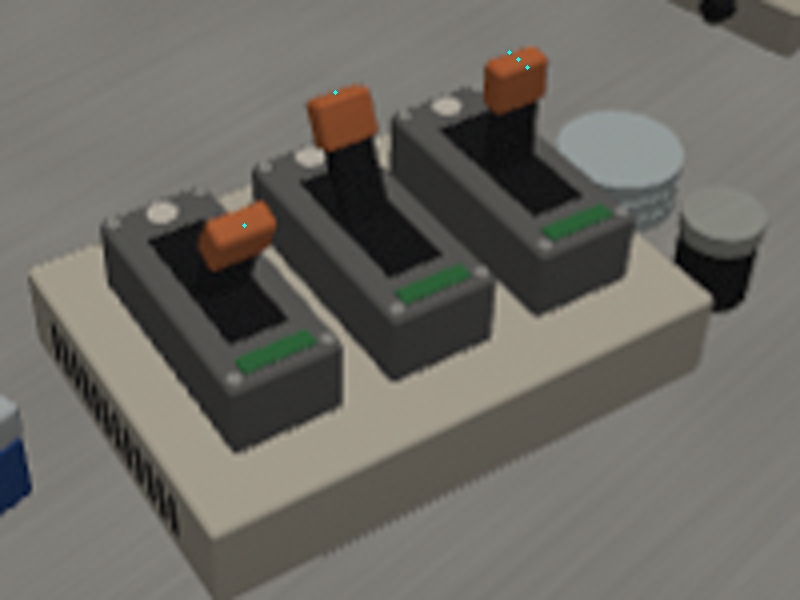

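```bash
cat >> h.py <<'E'
from scipy.spatial.transform import Rotation as R
def plan(L,turn=True):
    p=np.load("p.npy"); s=read_state(); w=W(p,[L])[0]
    print("t",s["time_s"],"pos",s["ee_pos"].round(1),"F",s["ft_force"].round(1),"q",s["qpos"].round(2))
    print("local", (W([0,0,-p[2]],[s["ee_pos"]-[p[0],p[1],0]])[0]).round(1))
    print("target",w.round(1),"shift",((w-s["ee_pos"])/500).round(4))
    if turn:
        M=R.from_quat(s["eef_rot"]); by=np.array([-np.sin(p[2]),np.cos(p[2]),0])
        for sg in (1,-1):
            z=sg*by; x=np.array([0,0,-1.]); y=np.cross(z,x)
            rv=(R.from_matrix(np.c_[x,y,z])*M.inv()).as_rotvec(); print("turn",(rv/(np.pi/2)).round(4))
E
python3 - <<'E'
from h import *
plan([45,100,240])
M=R.from_quat(read_state()["eef_rot"]).as_matrix(); print(M.round(3))
E
```

```text
t 0.1 pos [204.4 642.9 230.5] F [-0.3  0.4 -0.3] q [ 1.55  0.36  0.01 -0.   -1.22 -0.29]
local [-460.   484.4  230.5]
target [616.4 160.2 240. ] shift [ 0.824  -0.9654  0.0191]
turn [-2.00e-04 -1.50e-03 -1.94e+00]
turn [ 0.001  -0.0001  0.06  ]
[[-0.     0.953 -0.303]
 [-0.001 -0.303 -0.953]
 [-1.     0.     0.002]]
```

Emit:
send_rows(
  targets=[
    [[0.08, -0.095, 0.02], [0, 0, 0.03], -1],
    [[0.824, -0.966, 0.03], [0, 0, 0.06], -1],
    [[0.824, -0.966, 0.03], [0, 0, 0.06], -1],
    [[0.824, -0.966, 0.03], [0, 0, 0.06], -1],
    [[0.824, -0.966, 0.03], [0, 0, 0.06], -1],
    [[0.824, -0.966, 0.03], [0, 0, 0.06], -1],
    [[0.824, -0.966, 0.03], [0, 0, 0.06], -1],
    [[0.824, -0.966, 0.03], [0, 0, 0.06], -1],
    [[0.824, -0.966, 0.03], [0, 0, 0.06], -1],
    [[0.824, -0.966, 0.03], [0, 0, 0.06], -1],
    [[0.824, -0.966, 0.03], [0, 0, 0.06], -1],
    [[0.824, -0.966, 0.03], [0, 0, 0.06], -1],
  ],
)

```text
time_s: 1.3
ee_pos: [594.3, 185.5, 245.7]
eef_rot: [-0.55, -0.444, 0.551, -0.444]
ft_force: [0.7, 1.5, -0.2]
gripper_width: 0.002
```

Emit:
send_rows(
  targets=[
    [[0, 0, 0], [0, 0, 0], -1],
    [[0, 0, 0], [0, 0, 0], -1],
    [[0, 0, 0], [0, 0, 0], -1],
  ],
)

```text
time_s: 1.6
ee_pos: [593.0, 187.5, 245.5]
eef_rot: [-0.55, -0.444, 0.551, -0.444]
ft_force: [-0.2, 0.4, 0.6]
gripper_width: -0.001
```

Run:
```python
from h import *
plan([45,100,160])
for n in ("top","wrist"): cv2.imwrite(f"pics/{n}1.png",capture(n)[:,:,::-1])
```

```text
t 1.6 pos [593.  187.5 245.5] F [-0.2  0.4  0.6] q [ 0.62  0.26 -0.09 -0.   -1.22  0.74]
local [ 16.4 121.8 245.5]
target [616.4 160.2 160. ] shift [ 0.0467 -0.0547 -0.171 ]
turn [7.e-04 2.e-04 2.e+00]
turn [ 0.0001 -0.0004 -0.    ]
```

View pics/top1.png

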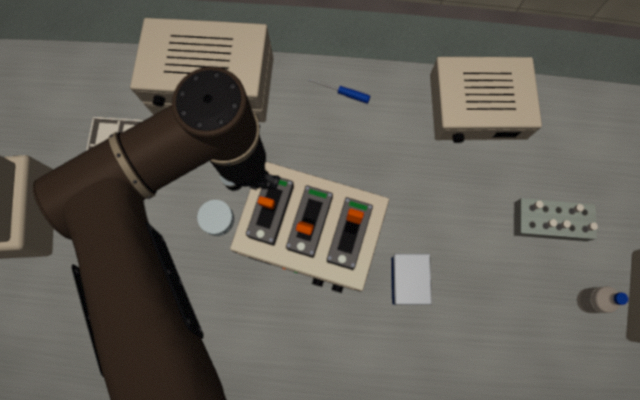

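View pics/wrist1.png

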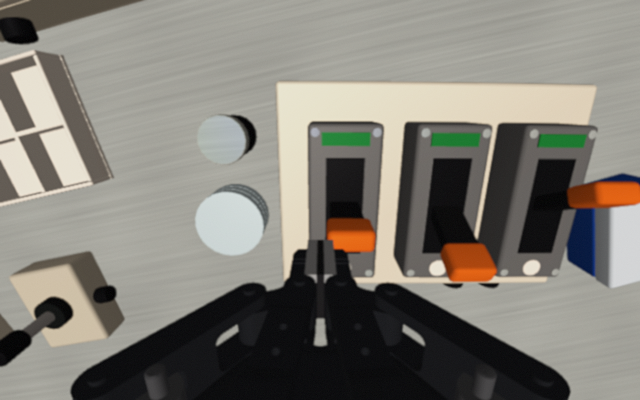

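Run:
```python
from h import *
p=np.load("p.npy"); print(proj("wrist",np.vstack([W(p,[tip(100,.42),tip(0,0),tip(-100,.9),(-66,100,120),(67,100,120)]),read_state()["ee_pos"]])).round())
```

```text
[[353. 243.]
 [474. 277.]
 [622. 188.]
 [343. 267.]
 [346. 137.]
 [323. 254.]]
```

Emit:
send_rows(
  targets=[
    [[0.047, -0.055, 0], [0, 0, 0], -1],
    [[0.047, -0.055, 0], [0, 0, 0], -1],
    [[0.047, -0.055, 0], [0, 0, 0], -1],
    [[0.047, -0.055, -0.09], [0, 0, 0], -1],
    [[0.047, -0.055, -0.18], [0, 0, 0], -1],
    [[0.047, -0.055, -0.18], [0, 0, 0], -1],
    [[0.047, -0.055, -0.18], [0, 0, 0], -1],
  ],
)

```text
time_s: 2.4
ee_pos: [616.7, 160.4, 156.6]
eef_rot: [-0.55, -0.444, 0.551, -0.445]
ft_force: [0.8, -0.1, 1.2]
gripper_width: 0.001
```

Run:
```python
from h import *
plan([-6,100,155])
for n in ("scene","wrist"): cv2.imwrite(f"pics/{n}2.png",capture(n)[:,:,::-1])
a=cv2.imread("pics/scene2.png")[145:295,230:430]; cv2.imwrite("pics/scz2.png",cv2.resize(a,None,fx=4,fy=4,interpolation=cv2.INTER_CUBIC))
```

```text
t 2.4 pos [616.7 160.4 156.6] F [ 0.8 -0.1  1.2] q [ 0.56  0.35 -0.18  0.   -1.04  0.8 ]
local [ 45.3 100.3 156.6]
target [566.5 171.  155. ] shift [-0.1004  0.0211 -0.0032]
turn [6.0000e-04 1.3000e-03 1.9989e+00]
turn [ 0.0008 -0.0004 -0.0011]
```

View pics/scz2.png

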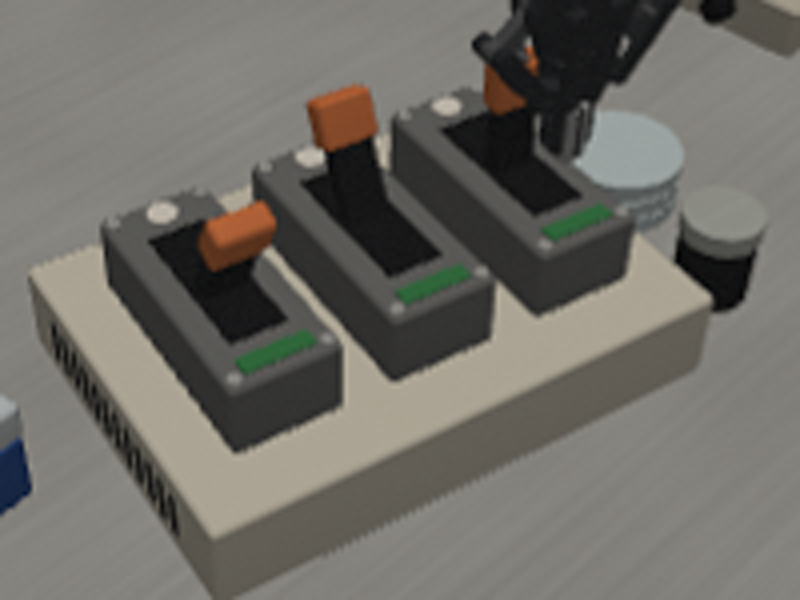

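View pics/wrist2.png

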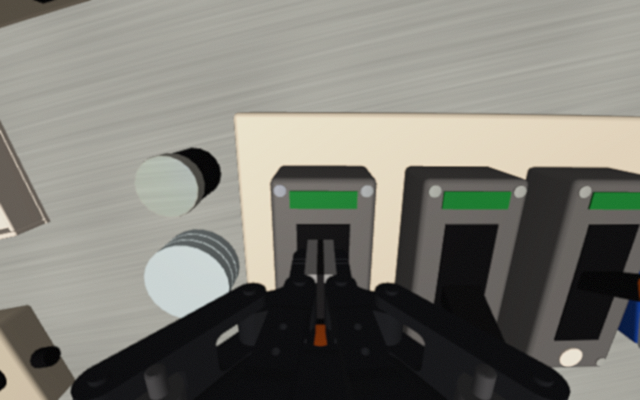

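Emit:
send_rows(
  targets=[
    [[-0.03, 0.0063, 0], [0, 0, 0], -1],
    [[-0.045, 0.0095, 0], [0, 0, 0], -1],
    [[-0.055, 0.0117, 0], [0, 0, 0], -1],
    [[-0.065, 0.014, 0], [0, 0, 0], -1],
    [[-0.075, 0.016, 0], [0, 0, 0], -1],
    [[-0.085, 0.0182, 0], [0, 0, 0], -1],
    [[-0.093, 0.02, 0], [0, 0, 0], -1],
    [[-0.098, 0.021, 0], [0, 0, 0], -1],
    [[-0.098, 0.021, 0], [0, 0, 0], -1],
  ],
)

```text
time_s: 3.4
ee_pos: [567.8, 170.3, 155.7]
eef_rot: [-0.55, -0.444, 0.55, -0.444]
ft_force: [4.0, 1.4, -0.9]
gripper_width: 0.001
```

Run:
```python
from h import *
plan([-6,100,155])
cv2.imwrite(f"pics/scene3.png",capture("scene")[:,:,::-1])
a=cv2.imread("pics/scene3.png")[145:295,230:430]; cv2.imwrite("pics/scz3.png",cv2.resize(a,None,fx=4,fy=4,interpolation=cv2.INTER_CUBIC))
```

```text
t 3.4 pos [567.8 170.3 155.7] F [ 4.   1.4 -0.9] q [ 0.62  0.28 -0.28  0.   -1.01  0.74]
local [ -4.6  99.6 155.7]
target [566.5 171.  155. ] shift [-0.0026  0.0013 -0.0014]
turn [-1.0000e-04  2.0000e-04  1.9998e+00]
turn [ 0.0001  0.     -0.0002]
```

View pics/scz3.png

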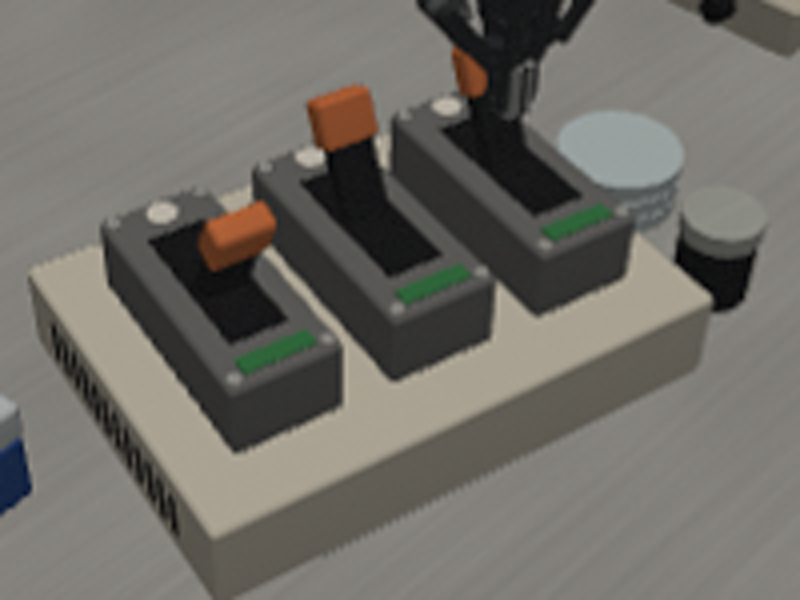

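Emit:
send_rows(
  targets=[
    [[-0.006, 0.0013, 0], [0, 0, 0], -1],
    [[-0.012, 0.0026, 0], [0, 0, 0], -1],
    [[-0.012, 0.0026, 0], [0, 0, 0], -1],
  ],
)

```text
time_s: 3.75
ee_pos: [567.0, 171.0, 156.7]
eef_rot: [0.553, 0.442, -0.548, 0.446]
ft_force: [26.7, -9.1, -10.6]
gripper_width: 0.001
```

Emit:
send_rows(
  targets=[
    [[0, 0, 0], [0, 0, 0], -1],
    [[0.02, -0.0042, 0], [0, 0, 0], -1],
    [[0.05, -0.0105, 0], [0, 0, 0], -1],
    [[0.05, -0.0105, 0.05], [0, 0, 0], -1],
    [[0.05, -0.0105, 0.15], [0, 0, 0], -1],
    [[0.05, -0.0105, 0.15], [0, 0, 0], -1],
    [[0.05, -0.0105, 0.15], [0, 0, 0], -1],
  ],
)

```text
time_s: 4.45
ee_pos: [586.5, 166.4, 231.6]
eef_rot: [0.551, 0.444, -0.55, 0.443]
ft_force: [-0.0, 0.7, -0.4]
gripper_width: -0.003
```

Run:
```python
from h import *
plan([-80,100,230])
cv2.imwrite(f"pics/scene4.png",capture("scene")[:,:,::-1])
im=cv2.imread("pics/scene4.png");o=(230,145);a=cv2.resize(im[145:295,230:430],None,fx=4,fy=4,interpolation=cv2.INTER_CUBIC)
for j in (0,.1):
    q=(proj("scene",W(np.load("p.npy"),[tip(100,j)]))[0]-o+.5)*4-.5
    cv2.circle(a,tuple(int(v) for v in q),2,(255,255,0),-1)
cv2.imwrite("pics/scz4.png",a)
```

```text
t 4.45 pos [586.5 166.4 231.6] F [-0.   0.7 -0.4] q [ 0.6   0.25 -0.14 -0.   -1.18  0.76]
local [ 14.5  99.8 231.6]
target [494.2 186.7 230. ] shift [-0.1846  0.0405 -0.0031]
turn [-1.0000e-04  1.0000e-03 -1.9999e+00]
turn [-0.0007 -0.      0.0001]
```

View pics/scz4.png

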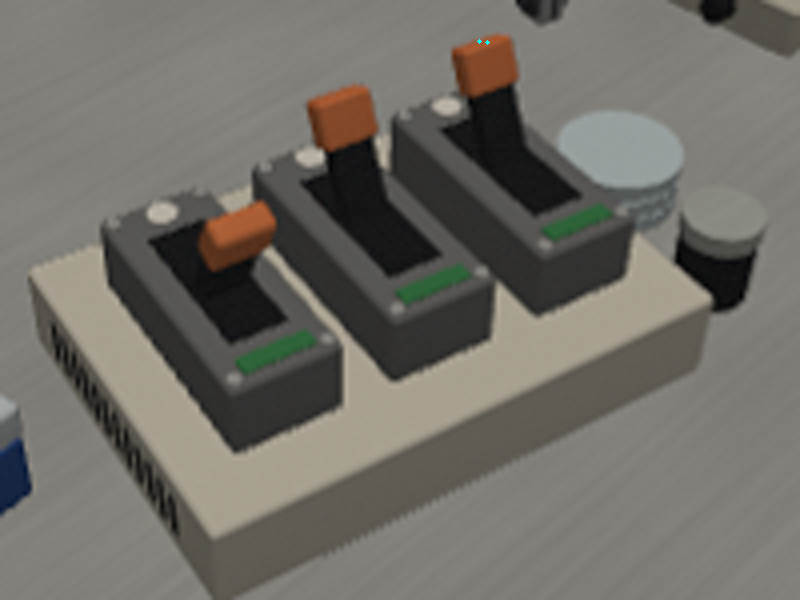

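Emit:
send_rows(
  targets=[
    [[-0.09, 0.02, 0], [0, 0, 0], -1],
    [[-0.185, 0.0405, 0], [0, 0, 0], -1],
    [[-0.185, 0.0405, 0], [0, 0, 0], -1],
    [[-0.185, 0.0405, 0], [0, 0, 0], -1],
    [[-0.185, 0.0405, -0.08], [0, 0, 0], -1],
    [[-0.185, 0.0405, -0.148], [0, 0, 0], -1],
    [[-0.185, 0.0405, -0.148], [0, 0, 0], -1],
    [[-0.185, 0.0405, -0.148], [0, 0, 0], -1],
  ],
)

```text
time_s: 5.3
ee_pos: [494.9, 186.1, 156.6]
eef_rot: [-0.55, -0.444, 0.551, -0.444]
ft_force: [-0.3, 0.1, 0.3]
gripper_width: -0.001
```

Run:
```python
from h import *
plan([0,100,157])
```

```text
t 5.3 pos [494.9 186.1 156.6] F [-0.3  0.1  0.3] q [ 0.73  0.18 -0.41  0.   -0.98  0.63]
local [-79.2  99.6 156.6]
target [572.4 169.7 157. ] shift [ 0.155  -0.0328  0.0008]
turn [-1.6000e-03 -2.1000e-03 -1.9999e+00]
turn [ 0.0014 -0.001   0.0001]
```

Emit:
send_rows(
  targets=[
    [[0.03, -0.0065, 0], [0, 0, 0], -1],
    [[0.045, -0.0098, 0.004], [0, 0, 0], -1],
    [[0.06, -0.013, 0.008], [0, 0, 0], -1],
    [[0.075, -0.0163, 0.012], [0, 0, 0], -1],
    [[0.09, -0.0195, 0.015], [0, 0, 0], -1],
    [[0.105, -0.0228, 0.016], [0, 0, 0], -1],
    [[0.12, -0.026, 0.016], [0, 0, 0], -1],
    [[0.135, -0.029, 0.016], [0, 0, 0], -1],
    [[0.15, -0.0325, 0.016], [0, 0, 0], -1],
    [[0.16, -0.0348, 0.016], [0, 0, 0], -1],
    [[0.167, -0.0363, 0.016], [0, 0, 0], -1],
    [[0.167, -0.0363, 0.016], [0, 0, 0], -1],
  ],
)

```text
time_s: 6.5
ee_pos: [578.5, 168.2, 164.5]
eef_rot: [-0.55, -0.444, 0.551, -0.444]
ft_force: [-0.1, 0.1, 0.6]
gripper_width: -0.0
```

Run:
```python
from h import *
plan([8,100,164])
```

```text
t 6.5 pos [578.5 168.2 164.5] F [-0.1  0.1  0.6] q [ 0.61  0.29 -0.25  0.   -1.03  0.75]
local [  6.2  99.8 164.5]
target [580.2 168.  164. ] shift [ 0.0035 -0.0004 -0.0011]
turn [ 0.0000e+00 -4.0000e-04 -1.9999e+00]
turn [0.0003 0.     0.0001]
```

Emit:
send_rows(
  targets=[
    [[0.006, -0.0013, 0], [0, 0, 0], -1],
    [[0.012, -0.0026, 0], [0, 0, 0], -1],
    [[0.012, -0.0026, 0], [0, 0, 0], -1],
  ],
)

```text
time_s: 6.8
ee_pos: [580.2, 167.7, 164.5]
eef_rot: [-0.549, -0.445, 0.552, -0.442]
ft_force: [-19.4, 7.0, 9.2]
gripper_width: 0.001
```

Run:
```python
from h import *
plan([8,100,164])
cv2.imwrite(f"pics/scene5.png",capture("scene")[:,:,::-1])
im=cv2.imread("pics/scene5.png");o=(230,145);a=cv2.resize(im[145:295,230:430],None,fx=4,fy=4,interpolation=cv2.INTER_CUBIC)
cv2.imwrite("pics/scz5.png",a)
```

```text
t 6.8 pos [580.2 167.7 164.5] F [-19.4   7.    9.2] q [ 0.6   0.3  -0.24 -0.   -1.04  0.76]
local [  8.   99.7 164.5]
target [580.2 168.  164. ] shift [ 0.0001  0.0006 -0.0011]
turn [ 6.4e-03 -4.0e-04  2.0e+00]
turn [-0.0002 -0.0041 -0.    ]
```

View pics/scz5.png

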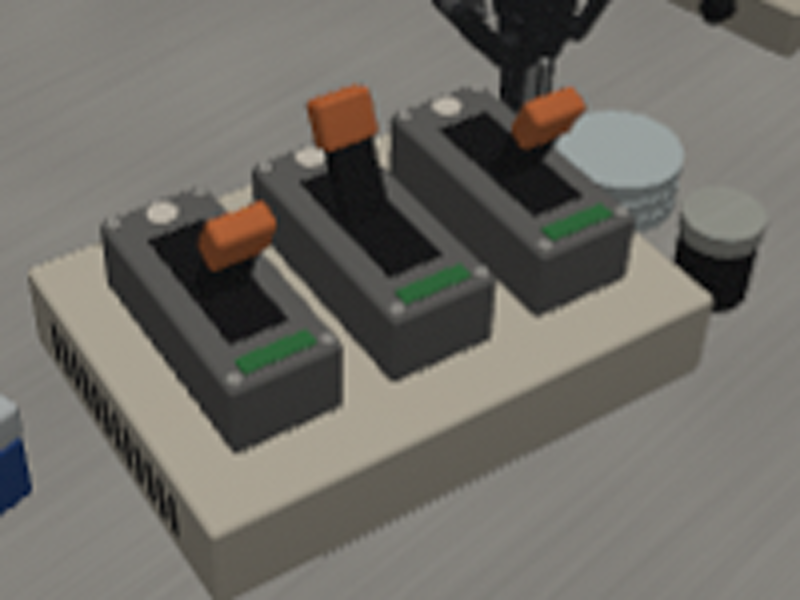

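Stop reached (22 N). Hold briefly, back off, rise.

Emit:
send_rows(
  targets=[
    [[0, 0, 0], [0, 0, 0], -1],
    [[-0.02, 0.0042, 0], [0, 0, 0], -1],
    [[-0.06, 0.0128, 0], [0, 0, 0], -1],
    [[-0.06, 0.0128, 0.05], [0, 0, 0], -1],
    [[-0.06, 0.0128, 0.15], [0, 0, 0], -1],
    [[-0.06, 0.0128, 0.25], [0, 0, 0], -1],
    [[-0.06, 0.0128, 0.25], [0, 0, 0], -1],
    [[-0.06, 0.0128, 0.25], [0, 0, 0], -1],
    [[-0.06, 0.0128, 0.25], [0, 0, 0], -1],
  ],
)

```text
time_s: 7.75
ee_pos: [553.7, 173.4, 289.4]
eef_rot: [-0.55, -0.444, 0.551, -0.444]
ft_force: [0.3, 0.6, -1.0]
gripper_width: -0.0
```

Run:
```python
from h import *
plan([8,100,164])
cv2.imwrite(f"pics/scene6.png",capture("scene")[:,:,::-1])
im=cv2.imread("pics/scene6.png");o=(230,145);a=cv2.resize(im[145:295,230:430],None,fx=4,fy=4,interpolation=cv2.INTER_CUBIC)
for y,j in ((100,.9),(100,.8),(0,0),(-100,.9)):
    q=(proj("scene",W(np.load("p.npy"),[tip(y,j)]))[0]-o+.5)*4-.5
    cv2.circle(a,tuple(int(v) for v in q),2,(255,255,0),-1)
cv2.imwrite("pics/scz6.png",a)
```

```text
t 7.75 pos [553.7 173.4 289.4] F [ 0.3  0.6 -1. ] q [ 0.64  0.17 -0.11 -0.   -1.29  0.72]
local [-19.1  99.6 289.4]
target [580.2 168.  164. ] shift [ 0.0531 -0.0107 -0.2508]
turn [-1.e-04 -1.e-04 -2.e+00]
turn [ 0.     -0.0001  0.    ]
```

View pics/scz6.png

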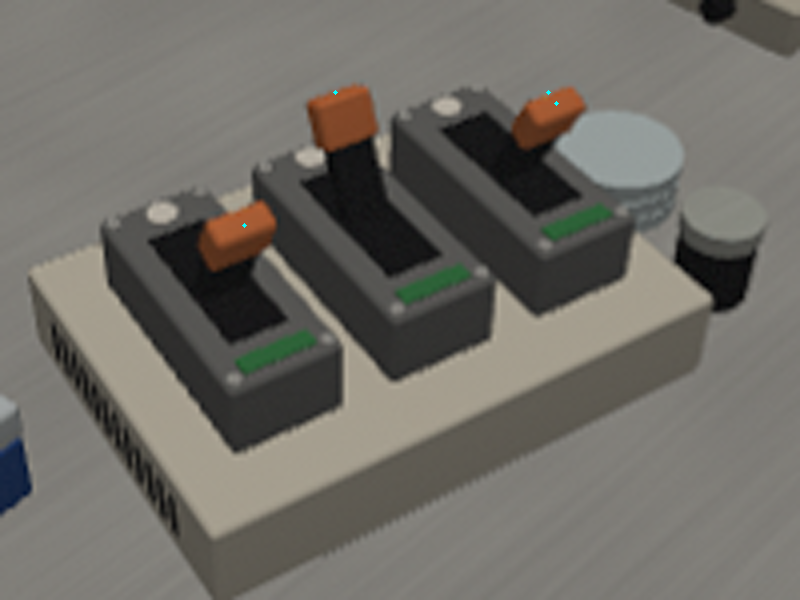

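Run:
```python
from bench import *
print(job_done())
```

```text
the job is handed in; nothing more can be done
None
```

I reset the tripped breaker and handed the job in at about 7.8 s. It reported no verdict. The tripped lever was the one at the supply's +y end, near the dishes and lens can, standing at about 0.42 rad in the pictures.

- **Off:** with the fingers shut, I pushed the lever towards the white disc until the force jumped from about 4 N to about 30 N at its stop. The picture then showed it leaning fully off.
- **On:** I went over the lever to its other side and pushed it towards the green bar. The force was near 0 N partway, so I pushed a few millimetres further until it rose to about 22 N at the stop.
- **Last picture:** with the tool lifted to 289 mm and about 1 N on it, the reset lever leaned the same way as the lever that was on. My predicted tip position for fully on fell on its head, though only to within a pixel or two. I had no direct reading of the lever angles.
- **Other things:** the other two levers, the dishes and the lens can looked unmoved. I did not recheck the tip box at the end, as it was only partly in view, but the arm never went near it.

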